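# Level the sagging bench magnifier by its hidden pivot bolt and hold it

## Robot

A 7-joint arm with a two-finger parallel gripper is mounted at the origin on a cart in front of the work surface, level with it; the furniture and walls round the work are solid. World frame = base frame: x ahead of the robot, y to its left, z up, the work surface at z = 0. Lengths are in mm, angles in rad, forces in N, time in s.
With the tool pointing down it reaches from about 425 to 950 mm from the base axis. Payload 4.7 kg.
Tool frame: the origin (TCP) lies at the very end of the fingers, on their centre line; the grasp point (between the pads) lies 19 mm behind it; z points along the fingers, y is the line along which they close (so a half turn about z gives the same grasp; the last joint's range is limited). The gripper opens to 85 mm and grips with 20 to 120 N. Pads are 22 mm wide; open, the fingers measure 114 mm over their backs; the gripper's body (76 mm by 85 mm) begins 54 mm behind the grasp point. The pads swing forward as they close: fully open they stand 13 mm farther back than shut.
Start: joints at [1.153, 0.469, -0.049, 1.532, 0.024, 1.141, -0.082], TCP at [255.925, -624.621, 231.335] pointing down, gripper open.
Joint ranges: [-2.59, 2.59], [-0.33, 1.99], [-1.39, 1.29], [0.1, 2.45], [-1.04, 4.18], [0.21, 1.99], [-2.66, 2.66]. Speed limits (rad/s): [2.57, 2.57, 3.14, 3.14, 3.14, 3.14, 3.14].

## Interface

Orientations are given as a 3x3 rotation matrix whose columns are the frame's x, y, z axes.
In Python, from bench import robot gives the robot as it stands.
- The arm moves only by the shell command python3 -m crank 'ROWS' [FORCE]. ROWS is JSON, one flat list of numbers, 7 for each row, row after row: the turn, a rotation vector about the tool's x, y, z scaled (see below), then the shift along the tool's x, y, z scaled (see below), then the opening, from -1 (shut) to 1 (fully open). A call has 1 to 8 rows; each row shifts and turns the commanded pose from where the row before left it, along the tool's axes as they then stand; what a row does not reach is not made up. The controller multiplies each number of a shift by 0.03 m and each number of a turn by 0.08 rad. A row lasts 1/8 s, in which the tool goes at most 62.5 mm and 10.7 degrees, less where a joint would pass 70% of its speed; a pose out of reach is approached as far as the arm can. A call with a number of a shift or a turn outside -1 to 1 is refused whole. A call with a gripper value outside its range is refused whole. The fingers move at their own pace and stop on an object; FORCE is the grip in N (left out, the last holds). Time passes only in rows, so rows that do not move let the fingers close. It gives the time, the measured TCP pose, the force, the opening and the grip force at its end, in the units of the state.
- robot.observe(): the state, without advancing time (a new reading comes with each control period).
- robot.camera(name): name is "side" or "top"; returns the picture (400x640x3 uint8, blue, green, red); there is no depth.
- robot.camera_model(name): a dict with "fov_y" (degrees; the focal length in pixels is half the picture's height over the tangent of half this angle, whatever the lens; pixels are square), "cx", "cy" (the principal point, pixels), "R" (3x3) and "t" (3): a world point X has camera coordinates R X + t. Camera axes: x right, y down, z forward; pixel columns grow to the right and rows downward; lengths in mm; the calibration is good to about 2 mm. A picture is of the moment at which its call begins. camera_model takes no time and is no camera call.
- robot.close_job(): hands the job in; it is judged then, once.
The state is a dict: "time": time; "joint_pos": joint angles; "dq": joint speeds; "joint_efforts": joint torques, N m; "eef_pos": TCP position; "ee_rot": TCP orientation; "contact_force": force on the tool from outside, world axes, zero at the start; "wrist_torque": the same for the moment, N m; "gripper_width": opening from 0.0 (shut) to 1.0 (fully open); "gripper_force": force on a finger pad.
Only numpy, scipy, OpenCV 4.12 (cv2) and the standard library are available. Lean on these libraries where they do the work, as an engineer would, in place of code of your own. Each camera call takes 0.05 s, during which the arm holds its last target. There are 200 camera calls.

## Task

The arm of the bench magnifier sags because its lock nut is slack. Take away the nail brush that somebody left across the top of the bracket and set it down, bristles down and without dropping it, on the bare bench to the left of the stand; then reach down into the gap behind the bracket, grasp the hex head of the pivot bolt, turn it back until the lens arm is level, and finish while still holding the head so it cannot turn and I can tighten the lock nut from the front. Do not touch the lens or its arm, and leave the other things on the bench where they are.

Things in the scene. Friction and masses are not known exactly. Their poses are not given: they have to be found in the camera images.
- stand: magnifier stand, fixed to the bench. Grey foot 140 (x) x 160 (y) x 14 mm; origin on the bench under its middle, x away from the robot at yaw 0, y left, z up. Pillar at x = 20..60, y = -20..20 mm, up to z = 198. In front a steel U bracket, y = -28..28: front plate x = -43..-37 with a top lip bent forward to x = -53, back plate x = 15..20, both up to z = 198, floor of the U at z = 125 mm.
- gap_mouth (a point): middle of the mouth of the gap between the bracket's two plates, at (-11, 0, 198) mm in the stand's frame. The gap is 52 mm wide along the stand's x (from -37 to 15 mm), open above and at both sides (y). Its axes are the stand's.
- bolt_head: steel hex head of the pivot bolt in the gap: 30 mm across flats, 15 mm long along the bolt; 10 mm of washers (36 mm across) between it and the front plate. Origin at its centre, (-19.5, 0, 170) mm in the stand's frame; x along the bolt = stand's x. One pair of flats faces the head's own +y and -y: upright when the arm is level. Head, bolt and lens arm are keyed together and turn as one.
- pivot (a joint): roll of bolt, head and lens arm about the stand's +x (rad): 0 = arm level, pointing to the stand's -y (right); positive = lens sagging; starts 0.3 to 0.5; stops at -0.35 and 0.55. The weight, partly balanced by a spring, turns it down with about 0.18 N m at level; friction 0.06 N m. Let go, it sinks again to about 0.3.
- lens_centre (a point): middle of the round lens (124 mm across its black rim, 14 mm thick), 195 mm from the pivot axis along the arm, at x = -52 mm in the stand's frame. Arm (bar 18 mm deep, hub 40 mm across, lock nut 30 mm) lies in front of the bracket, x = -44 to -77 mm; the bolt's end sticks out to x = -89. Do not touch lens or arm.
- nail_brush: green nail brush, 85 mm long (its y), 30 mm wide (its x), 22 mm high, about 70 g; origin under its middle, bristles at the underside. Lies bristles down across the bracket's top over the gap, long axis about along the stand's x, underside at z = 198 mm. The bench at world x 0.40 to 0.56, y 0.27 to 0.42 m is bare.
- model_lower: cream plaster model of a jaw, 62 x 71 x 30 mm, on the bench under the lens; origin under its middle. Leave where it is.
- model_upper: cream plaster model of a jaw, 62 x 71 x 29 mm, on the bench to the right; origin under its middle. Leave where it is.
- articulator: small brass articulator, 87 x 66 x 62 mm, on the bench to the right; origin under its middle. Leave where it is.
- jar_wax: closed dark jar, 57 mm across, 63 mm high, on the bench to the right; origin under its middle. Leave where it is.
- spatula_2: plaster spatula with green handle, 30 x 198 x 21 mm, lying on the bench to the right in front; origin under its middle. Leave where it is.
Not all that is in view belongs to the job. Several things have the shape of the nail_brush; the one meant has the colours described above.

How it is judged:
By the outcome, as a careful person would: the job done as asked, in the order asked, and still so for the second after the job is handed in, while the arm keeps its last pose, push and grip.
It also fails if it takes over 50 s, if anything falls off the work surface, if the arm or the gripper's body presses on something with over 40 N, if the wrist force passes 120 N, or if a joint passes its speed limit or range.

## Working session

There is one attempt and no reset: what is moved stays moved. The work goes in short steps, Python scripts to look and compute and a shell command to move; the robot and the scene stay as the last step left them, time stands still between calls to the robot, and variables do not carry over. Pictures are saved under pics/ and viewed, at most 10 in all, crops included, and the job is handed in when it is done.

```bash
ls; mkdir -p pics
python3 - <<'E'
from bench import robot
import cv2
for n in("side","top"):
    cv2.imwrite(f"pics/{n}0.png",robot.camera(n)); m=robot.camera_model(n); print(n,m)
s=robot.observe();print(s)
E
```

```text
pics
side {'fov_y': 54.42333295778104, 'cx': 317.1894216685328, 'cy': 197.0755226833586, 'R': array([[-0.88165448, -0.47166588, -0.01471973],
       [-0.28761578,  0.56182786, -0.77564594],
       [ 0.37411568, -0.67961809, -0.6309966 ]]), 't': array([410.23938479, 328.14765053, 712.90749496])}
top {'fov_y': 50.57906006692441, 'cx': 314.7591842878554, 'cy': 197.962165372583, 'R': array([[ 0.02793111, -0.99949117,  0.01540336],
       [-0.99602924, -0.02913085, -0.08412579],
       [ 0.08453169, -0.01299247, -0.99633608]]), 't': array([-162.53996093,  558.20770604, 1291.30261347])}
{'time': 0.1, 'joint_pos': array([ 1.1531221 ,  0.46932226, -0.04861098,  1.53356333,  0.02412368,
        1.14101737, -0.08229264]), 'dq': array([-4.25498010e-04, -2.50432304e-03, -3.05322392e-05, -2.98024450e-03,
       -4.86791016e-05,  4.96959993e-04,  3.95682255e-04]), 'joint_efforts': array([ 7.76305460e-04, -5.11517322e+01, -4.69709281e-02, -2.38392001e+01,
        1.08171394e-02,  4.40926829e-03,  4.53124301e-05]), 'eef_pos': array([ 255.67845271, -624.13601958,  230.39711841]), 'ee_rot': array([[ 9.25351497e-01,  3.79109595e-01, -7.22210949e-04],
       [ 3.79110275e-01, -9.25350177e-01,  1.56515612e-03],
       [-7.49323257e-05, -1.72211715e-03, -9.99998514e-01]]), 'contact_force': array([ 1.20120677, -1.09266197,  0.10151667]), 'wrist_torque': array([0.03411695, 0.02497421, 0.00554383]), 'gripper_force': 0.0, 'gripper_width': 1.0033132810048562}
```

View pics/side0.png

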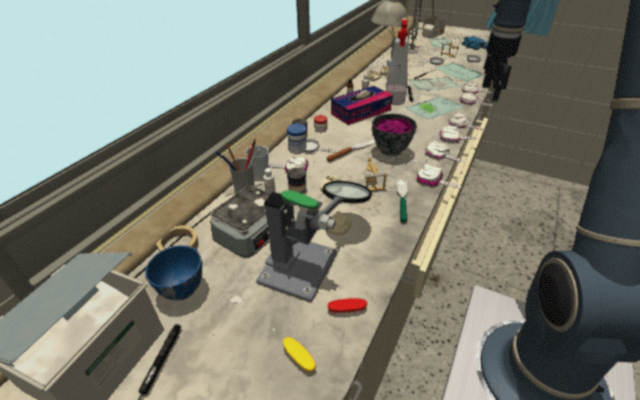

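View pics/top0.png

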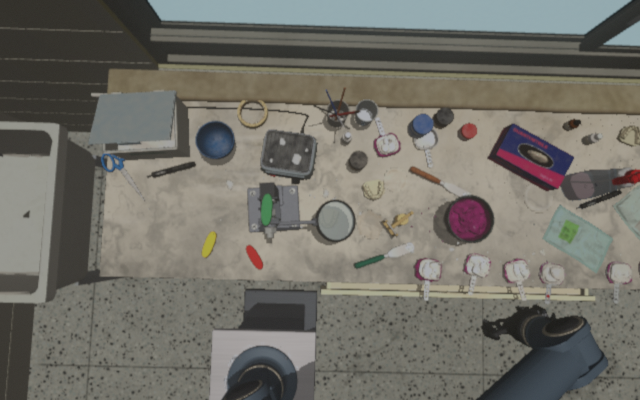

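Side view: the green brush lies on the bracket at about (300,200), the red one at (347,305) and the yellow one at (299,353). In the top view they are at (266,208), (255,257) and (209,244). Green is the one described. I'll check it in one close crop of both views.

Run:
```python
import cv2,numpy as np
a=cv2.imread("pics/side0.png")[175:300,250:350]; b=cv2.imread("pics/top0.png")[180:245,240:310]
a=cv2.resize(a,(480,600),interpolation=cv2.INTER_CUBIC)  #4.8x
b=cv2.resize(b,None,fx=4.5,fy=4.5,interpolation=cv2.INTER_CUBIC)
o=np.zeros((600,800,3),np.uint8);o[:,:480]=a;o[:b.shape[0],482:482+b.shape[1]]=b[:,:318]
cv2.imwrite("pics/crop1.png",o)
```

```text
(no output)
```

View pics/crop1.png

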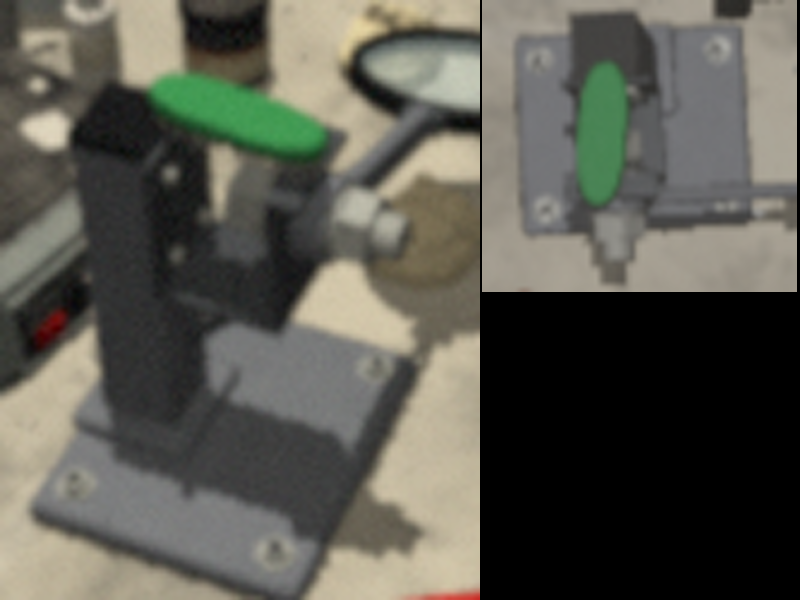

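Crop: the choice is confirmed. The green brush lies across the bracket top over the gap, with its long axis along x. The foot corners, pillar top and bolt end are clear, so I'll fit the stand and triangulate the brush.

```bash
cat > h.py <<'E'
import numpy as np,cv2
from bench import robot
def proj(n,X):
    m=robot.camera_model(n);f=200/np.tan(np.radians(m["fov_y"]/2))
    c=np.atleast_2d(X)@np.array(m["R"]).T+m["t"]
    return c[:,:2]/c[:,2:]*f+[m["cx"],m["cy"]]
def Rz(a): return np.array([[np.cos(a),-np.sin(a),0],[np.sin(a),np.cos(a),0],[0,0,1]])
E
python3 - <<'E'
from h import *
from scipy.optimize import least_squares as ls
T=lambda u,v:(240+(u-482)/4.5,180+v/4.5); S=lambda u,v:(250+u/4.8,175+v/4.8)
obs=[("top",(70,80,14),T(516,37)),("top",(-70,80,14),T(524,235)),("top",(-70,-80,14),T(750,223)),("top",(70,-80,14),T(741,28)),
("top",(60,20,198),T(571,15)),("top",(60,-20,198),T(640,15)),
("side",(70,80,14),S(35,502)),("side",(-70,80,14),S(300,585)),("side",(-70,-80,14),S(415,354)),
("side",(60,20,198),S(75,133)),("side",(60,-20,198),S(110,85)),("side",(20,20,198),S(155,153)),
("top",(-89,0,170),T(614,280)),("side",(-89,0,170),S(398,237))]
def r(p,z=True):
    return np.array([proj(n,Rz(p[2])@X+[p[0],p[1],p[3]])[0]-o for n,X,o in obs])
q=ls(lambda p:r(p).ravel(),[550,100,0,0],loss="soft_l1",x_scale=[10,10,.1,10]);print(q.x);print(r(q.x).round(1).tolist())
c={}
from bench import robot
for n,box in(("top",(190,230,250,290)),("side",(180,215,275,325))):
    im=cv2.imread(f"pics/{n}0.png").astype(int);b,g,rr=im[...,0],im[...,1],im[...,2]
    k=(g>rr+30)&(g>b+20);m=np.zeros_like(k);a=box;m[a[0]:a[1],a[2]:a[3]]=k[a[0]:a[1],a[2]:a[3]]
    v,u=np.nonzero(m);c[n]=(u.mean(),v.mean());P=np.c_[u,v]
    w,V=np.linalg.eigh(np.cov(P.T));print(n,c[n],len(u),V[:,1],4*np.sqrt(w))
t=ls(lambda X:np.r_[proj("top",X)[0]-c["top"],proj("side",X)[0]-c["side"]],[550,100,210]);print("brush mid",t.x,t.fun)
# yaw in top
d=P=None
for y in np.linspace(-.3,.3,13):
    p=proj("top",np.array([t.x+40*np.array([np.cos(y),np.sin(y),0]),t.x-40*np.array([np.cos(y),np.sin(y),0])]))
    p2=proj("side",np.array([t.x+40*np.array([np.cos(y),np.sin(y),0]),t.x-40*np.array([np.cos(y),np.sin(y),0])]))
    e=(p[0]-p[1]);e2=(p2[0]-p2[1]);print(round(y,2),e[0]/e[1],e2[1]/e2[0])
s=robot.observe();print(Rz(q.x[2])@[-11,0,198]+[*q.x[:2],0])
E
```

```text
[ 5.24622502e+02 -1.96419548e+01  8.68539480e-02 -1.18965387e+00]
[[-0.4, 0.2], [-0.1, 0.9], [1.1, 0.6], [0.6, -0.7], [-0.0, 0.3], [-0.6, -0.6], [-1.6, -0.1], [-0.1, 2.5], [2.3, 0.0], [-1.2, -0.3], [0.7, -1.4], [-0.6, 0.3], [1.5, -3.9], [2.2, 0.6]]
top (np.float64(266.1404109589041), np.float64(209.11301369863014)) 292 [-0.06149067  0.99810766] [11.3963806  32.80965983]
side (np.float64(299.00258397932816), np.float64(198.51937984496124)) 387 [-0.94827197 -0.31745909] [12.38668225 40.14383765]
brush mid [512.38200948 -16.73721044 217.25024738] [ 0.11299322  0.23112711 -0.19442835 -0.0127279 ]
-0.3 -0.35097758279066005 0.6546187508604797
-0.25 -0.2958865033598843 0.588965836925266
-0.2 -0.242351592580715 0.5294817729260692
-0.15 -0.19005018237960505 0.4750765180602143
-0.1 -0.13868644438553657 0.4248857742482675
-0.05 -0.08798433750009288 0.37821361359176275
0.0 -0.03768146290173357 0.33449153370188933
0.05 0.01247647438370234 0.2932486678430095
0.1 0.062740851140093 0.25408972001199387
0.15 0.1133651859820219 0.21667834243223744
0.2 0.1646102915148394 0.18072440426855407
0.25 0.21674974326736413 0.14597407639491414
0.3 0.27007591389657426 0.11220197262422262
[513.66396597 -20.59614746 198.        ]
```

```bash
python3 -m crank '[0,0,1,0,0,-0.8,1, 0,0,1,0,0,-0.8,1, 0,0,1,0,0,-0.8,1, 0,0,1,0,0,-0.8,1, 0,0,1,0,0,-0.8,1, 0,0,0,0,-1,0,1, 0,0,0,0.2,-1,0,1, 0,0,0,0.4,-1,0,1]' 40
python3 -m crank '[0,0,0,0.4,-1,0,1, 0,0,0,0.4,-1,0,1, 0,0,0,0.4,-1,0,1, 0,0,0,0.4,-1,0,1, 0,0,0,0.4,-1,0,1, 0,0,0,0.4,-1,0,1, 0,0,0,0.4,-1,0,1, 0,0,0,0.4,-1,0,1]'
cat > to.py <<'E'
# usage: to.py x y z yaw roll : shift units (current tool axes) and turn units to the target pose
import sys;from h import *
from scipy.spatial.transform import Rotation as Ro
x,y,z,yaw,roll=map(float,sys.argv[1:]);s=robot.observe();R=np.array(s["ee_rot"])
G=Rz(yaw)@Ro.from_rotvec([roll,0,0]).as_matrix()@np.diag([1,-1,-1])
print("t",round(s["time"],2),"pos",s["eef_pos"].round(1),"F",s["contact_force"].round(1),"w",round(float(s["gripper_width"]),3),"gf",s["gripper_force"])
print("turn units",(Ro.from_matrix(R.T@G).as_rotvec()/.08).round(3),"shift units now-axes",(R.T@([x,y,z]-s["eef_pos"])/30).round(3))
E
python3 to.py 513 -18 260 -0.01 0
```

```text
time: 1.1
eef_pos: [274.4, -533.9, 350.9]
ee_rot: [[1.0, -0.012, -0.001], [-0.012, -1.0, 0.001], [-0.001, -0.001, -1.0]]
contact_force: [0.0, -0.4, -0.4]
gripper_width: 0.998
gripper_force: 0.0
time: 2.1
eef_pos: [373.7, -294.7, 351.0]
ee_rot: [[1.0, -0.011, -0.001], [-0.011, -1.0, 0.0], [-0.001, -0.0, -1.0]]
contact_force: [-0.2, -0.0, -0.0]
gripper_width: 0.999
gripper_force: 0.0
t 2.1 pos [ 373.7 -294.7  351. ] F [-0.2 -0.  -0. ] w 0.999 gf 0.0
turn units [-0.004  0.007 -0.015] shift units now-axes [ 4.543 -9.274  3.033]
```

```bash
python3 -m crank '[0,0,0,0.5,-1,0,1, 0,0,0,0.5,-1,0,1, 0,0,0,0.5,-1,0,1, 0,0,0,0.5,-1,0,1, 0,0,0,0.5,-1,0,1, 0,0,0,0.5,-1,0,1, 0,0,0,0.5,-1,0,1, 0,0,0,0.5,-1,0,1]'
python3 -m crank '[0,0,0,0.5,-0.92,0.3,1, 0,0,0,0,-0.35,0.7,1, 0,0,0,0,0,0.9,1, 0,0,0,0,0,0.9,1, 0,0,0,0,0,0.3,1, 0,0,0,0,0,0,1]'
python3 to.py 513 -18 204 -0.01 0
python3 - <<'E'
from h import *
a=robot.camera("side")[100:250,200:400];b=robot.camera("top")[150:260,200:330]
o=np.zeros((600,800,3),np.uint8);o[:300,:400]=cv2.resize(a,(400,300));b=cv2.resize(b,(650,550),interpolation=cv2.INTER_CUBIC)
o=np.zeros((600,800,3),np.uint8);a=cv2.resize(a[20:150,60:150],(400,578),interpolation=cv2.INTER_CUBIC);o[:578,:400]=a;b=cv2.resize(b,(400,338),interpolation=cv2.INTER_CUBIC);o[:338,400:]=b
cv2.imwrite("pics/c2.png",o)
E
```

```text
time: 3.1
eef_pos: [496.4, -56.3, 351.0]
ee_rot: [[1.0, -0.011, -0.001], [-0.011, -1.0, -0.0], [-0.001, 0.0, -1.0]]
contact_force: [-0.5, 0.5, -0.9]
gripper_width: 1.003
gripper_force: 0.0
time: 3.85
eef_pos: [511.6, -19.4, 258.1]
ee_rot: [[1.0, -0.011, -0.001], [-0.011, -1.0, 0.0], [-0.001, -0.0, -1.0]]
contact_force: [-0.2, 0.3, 0.6]
gripper_width: 0.998
gripper_force: 0.0
t 3.85 pos [511.6 -19.4 258.1] F [-0.2  0.3  0.6] w 0.998 gf 0.0
turn units [-0.001  0.01  -0.016] shift units now-axes [ 0.048 -0.047  1.805]
```

View pics/c2.png

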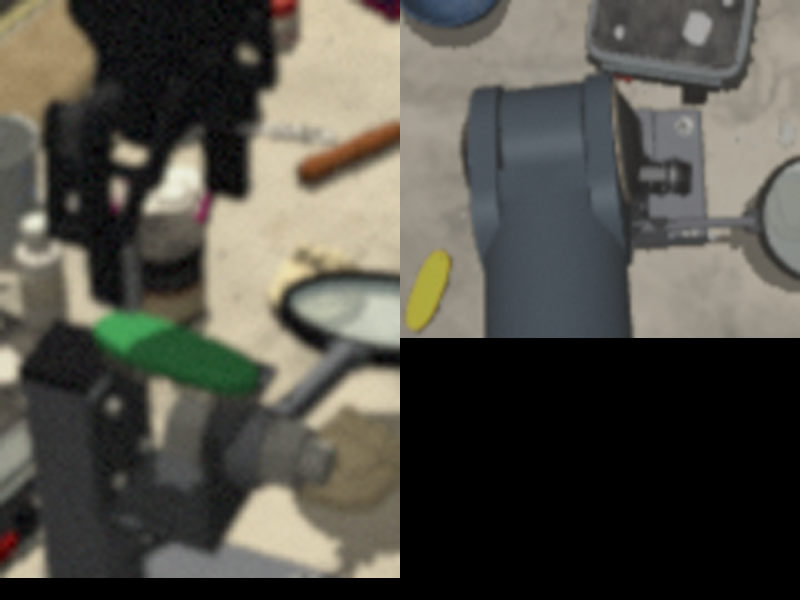

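The fingers straddle the brush: fingertips at (115,305) and (225,195) in the crop, brush middle at (175,352). I'll descend and grip.

```bash
python3 -m crank '[0,0,0,0.05,-0.05,0.7,1, 0,0,0,0,0,0.7,1, 0,0,0,0,0,0.5,1, 0,0,0,0,0,0,0.2, 0,0,0,0,0,0,-0.2, 0,0,0,0,0,0,-0.5, 0,0,0,0,0,0,-0.7, 0,0,0,0,0,0,-0.7]' 40; python3 -m crank '[0,0,0,0,0,0,-0.8,0,0,0,0,0,0,-0.8]'
```

```text
time: 4.95
eef_pos: [513.9, -17.8, 202.4]
ee_rot: [[1.0, -0.011, 0.002], [-0.011, -1.0, -0.0], [0.002, 0.0, -1.0]]
contact_force: [-0.8, -0.1, 5.6]
gripper_width: 0.326
gripper_force: 39.5
time: 5.2
eef_pos: [513.9, -17.8, 202.5]
ee_rot: [[1.0, -0.011, 0.002], [-0.011, -1.0, -0.0], [0.002, 0.0, -1.0]]
contact_force: [0.4, -1.9, 5.1]
gripper_width: 0.322
gripper_force: 39.5
```

```bash
python3 -m crank '[0,0,0,0,0,-0.3,-0.8, 0,0,0,0,0,-0.6,-0.8, 0,0,0,0,0,-0.9,-0.8, 0,0,0,0,0,-0.6,-0.8, 0,0,0,-0.1,-0.4,0,-0.8, 0,0,0,-0.1,-0.8,0,-0.8, 0,0,0,-0.1,-1,0,-0.8, 0,0,0,-0.1,-1,0,-0.8]'; python3 -m crank '[0,0,0,-0.1,-1,0,-0.8, 0,0,0,-0.1,-1,0,-0.8, 0,0,0,-0.1,-1,0,-0.8, 0,0,0,-0.1,-1,0,-0.8, 0,0,0,-0.1,-1,0,-0.8, 0,0,0,-0.1,-1,0,-0.8, 0,0,0,-0.1,-1,0,-0.8, 0,0,0,0,-1,0,-0.8]'; python3 -m crank '[0,0,0,0,-0.6,0.2,-0.8, 0,0,0,0,-0.2,0.8,-0.8, 0,0,0,0,0,1,-0.8, 0,0,0,0,0,1,-0.8, 0,0,0,0,0,1,-0.8, 0,0,0,0,0,1,-0.8, 0,0,0,0,0,1,-0.8, 0,0,0,0,0,0.5,-0.8]'; python3 to.py 480 345 6 -0.01 0
python3 - <<'E'
from h import *
a=robot.camera("side");b=robot.camera("top")
cv2.imwrite("pics/c3.png",np.vstack([a[150:400,100:500],b[150:300,150:550]]))
E
```

```text
time: 6.2
eef_pos: [501.1, 79.8, 272.2]
ee_rot: [[1.0, -0.01, -0.002], [-0.01, -1.0, -0.0], [-0.002, 0.0, -1.0]]
contact_force: [0.5, 0.0, -0.5]
gripper_width: 0.325
gripper_force: 39.6
time: 7.2
eef_pos: [482.4, 319.8, 272.1]
ee_rot: [[1.0, -0.01, -0.002], [-0.01, -1.0, -0.001], [-0.002, 0.001, -1.0]]
contact_force: [-0.6, 0.2, -0.8]
gripper_width: 0.323
gripper_force: 39.6
time: 8.2
eef_pos: [483.0, 341.3, 75.8]
ee_rot: [[1.0, -0.011, -0.003], [-0.011, -1.0, -0.003], [-0.003, 0.003, -1.0]]
contact_force: [-0.2, -0.7, -0.4]
gripper_width: 0.327
gripper_force: 39.6
t 8.2 pos [483.  341.3  75.8] F [-0.2 -0.7 -0.4] w 0.327 gf 39.6188524318859
turn units [ 0.033  0.04  -0.015] shift units now-axes [-0.093 -0.129  2.328]
```

View pics/c3.png

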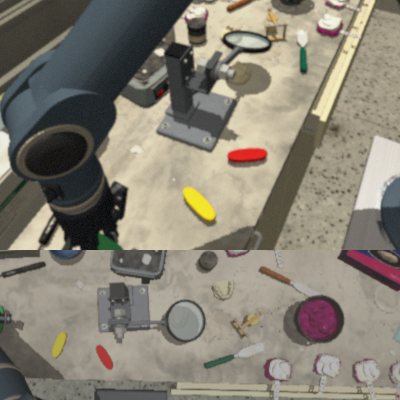

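The brush is held and hanging over the bare area. Next I'll lower it until it touches.

```bash
python3 -m crank '[0,0,0,0,0,0.9,-0.8, 0,0,0,0,0,0.8,-0.8, 0,0,0,0,0,0.4,-0.8, 0,0,0,0,0,0.1,-0.8, 0,0,0,0,0,0.05,-0.8, 0,0,0,0,0,0,-0.8]'; python3 -m crank '[0,0,0,0,0,0.05,-0.8, 0,0,0,0,0,0.05,-0.8,0,0,0,0,0,0,-0.8]'
```

```text
time: 9.05
eef_pos: [484.8, 342.9, 11.6]
ee_rot: [[1.0, -0.011, 0.001], [-0.011, -1.0, 0.001], [0.001, -0.001, -1.0]]
contact_force: [0.0, 0.5, -1.3]
gripper_width: 0.324
gripper_force: 39.6
time: 9.43
eef_pos: [484.2, 342.4, 7.7]
ee_rot: [[1.0, -0.011, -0.0], [-0.011, -1.0, -0.0], [-0.0, 0.0, -1.0]]
contact_force: [-0.3, -0.3, -0.9]
gripper_width: 0.32
gripper_force: 39.6
```

```bash
python3 -m crank '[0,0,0,0,0,0.05,-0.8, 0,0,0,0,0,0,-0.8]';  python3 -m crank '[0,0,0,0,0,0.04,-0.8, 0,0,0,0,0,0,-0.8]'; python3 -m crank '[0,0,0,0,0,0.03,-0.8, 0,0,0,0,0,0,-0.8]'
```

```text
time: 9.68
eef_pos: [484.2, 342.4, 6.2]
ee_rot: [[1.0, -0.011, -0.0], [-0.011, -1.0, -0.0], [-0.0, 0.0, -1.0]]
contact_force: [0.8, 0.7, 0.6]
gripper_width: 0.324
gripper_force: 39.6
time: 9.93
eef_pos: [484.2, 342.4, 5.0]
ee_rot: [[1.0, -0.011, -0.0], [-0.011, -1.0, -0.0], [-0.0, 0.0, -1.0]]
contact_force: [0.6, -0.3, -0.4]
gripper_width: 0.319
gripper_force: 39.6
time: 10.18
eef_pos: [484.3, 342.5, 4.5]
ee_rot: [[1.0, -0.011, 0.0], [-0.011, -1.0, -0.0], [0.0, 0.0, -1.0]]
contact_force: [-1.8, -0.7, 2.5]
gripper_width: 0.323
gripper_force: 40.0
```

```bash
python3 -m crank '[0,0,0,0,0,0,-0.2, 0,0,0,0,0,0,0, 0,0,0,0,0,0,0.3, 0,0,0,0,0,0,0.3, 0,0,0,0,0,-0.3,0.3, 0,0,0,0,0,-0.7,0.3, 0,0,0,0,0,-1,0.3, 0,0,0,0,0,-1,0.3]'
python3 - <<'E'
from h import *
a=robot.camera("side");b=robot.camera("top")
cv2.imwrite("pics/side4.png",a);cv2.imwrite("pics/top4.png",b)
o=np.zeros((600,800,3),np.uint8)
o[:600,:400]=cv2.resize(a[180:300,255:335],(400,600),interpolation=cv2.INTER_CUBIC)
o[:400,400:]=cv2.resize(b[175:255,240:320],(400,400),interpolation=cv2.INTER_CUBIC)
o[400:,400:]=cv2.resize(a[160:240,300:380],(200,200)).repeat(2,1) if 0 else cv2.resize(a[165:245,220:380],(400,200),interpolation=cv2.INTER_CUBIC)
cv2.imwrite("pics/c4.png",o)
E
```

```text
time: 11.18
eef_pos: [484.5, 342.8, 96.7]
ee_rot: [[1.0, -0.011, 0.001], [-0.011, -1.0, 0.001], [0.001, -0.001, -1.0]]
contact_force: [-0.3, 0.5, 0.3]
gripper_width: 0.646
gripper_force: 0.0
```

View pics/c4.png

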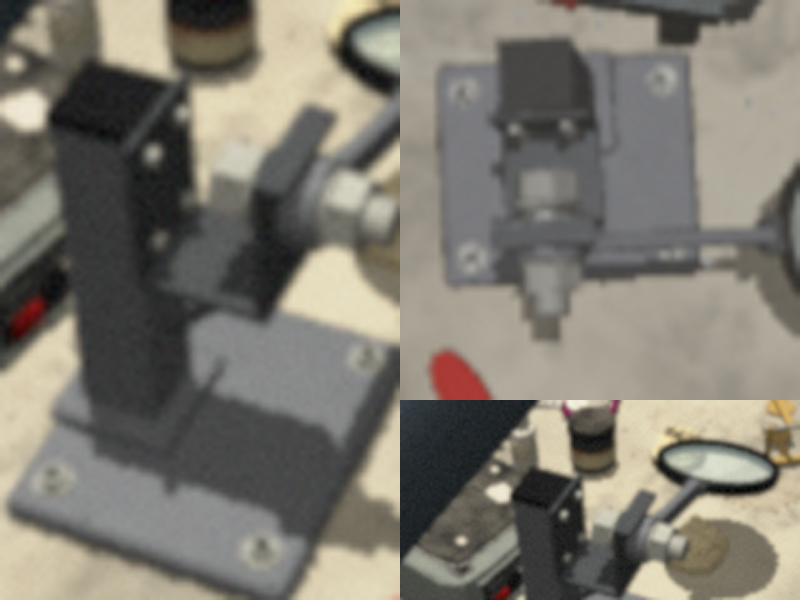

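The brush is off. The hex head shows at (235,180) in the side part and (549,186) in the top part, and the lip corners are visible. I'll refit with these points.

Run:
```python
from h import *
from scipy.optimize import least_squares as ls
T=lambda u,v:(240+(u-400)/5,175+v/5); S=lambda u,v:(255+u/5,180+v/5)
obs=[("top",(70,80,14),T(440,68)),("top",(-70,80,14),T(450,285)),("top",(-70,-80,14),T(697,270)),("top",(70,-80,14),T(688,55)),
("top",(60,20,198),T(499,42)),("top",(60,-20,198),T(573,40)),("top",(-53,28,198),T(493,248)),("top",(-53,-28,198),T(600,246)),
("side",(70,80,14),S(12,502)),("side",(-70,80,14),S(295,588)),("side",(60,20,198),S(55,122)),("side",(60,-20,198),S(90,65)),
("side",(-37,-28,198),S(312,103)),("side",(-53,-28,198),S(335,112)),("side",(-37,28,198),S(255,183)),("side",(-53,28,198),S(287,195)),
("side",(-89,0,170),S(383,215)),("side",(20,20,198),S(130,152))]
def r(p): return np.array([proj(n,Rz(p[2])@X+[p[0],p[1],p[3]])[0]-o for n,X,o in obs])
for sel in("top","side",None):
    ii=[i for i,o in enumerate(obs) if sel in(None,o[0])]
    q=ls(lambda p:np.r_[r(p)[ii].ravel(),p[3]*.3],[525,-20,.08,0],loss="soft_l1",x_scale=[10,10,.1,10]);print(sel,q.x.round(3));print(r(q.x)[ii].round(1).tolist())
p=q.x
def show(X):
    W=Rz(p[2])@X+[p[0],p[1],0]
    t=proj("top",W)[0];s=proj("side",W)[0];print(X,W.round(1),"top",(400+(t[0]-240)*5,(t[1]-175)*5),"side",((s-[255,180])*5))
for X in[(-12,0,170),(-27,0,187),(-12,0,187),(-37,0,198),(-43,0,198),(-53,0,198),(-89,0,170),(15,0,198)]:show(np.array(X,float))
# roll by lens: predicted lens centre for rolls
for a in(0,.1,.2,.3,.4,.5,.55):
    W=Rz(p[2])@[-52,-195*np.cos(a),170-195*np.sin(a)]+[p[0],p[1],0];print(a,proj("top",W)[0].round(1),proj("side",W)[0].round(1))
```

```text
top [ 5.25513e+02 -1.97200e+01  8.30000e-02 -1.23600e+00]
[[-0.7, -0.5], [-0.9, 0.8], [1.2, 0.9], [0.6, -0.7], [0.1, -0.2], [0.1, -0.6], [0.2, 0.6], [-0.4, -0.1]]
side [ 5.30707e+02 -2.72800e+01  1.32000e-01 -1.16150e+01]
[[-0.7, 0.2], [-0.2, 0.4], [-1.7, -0.2], [-0.4, -0.1], [-1.7, -0.3], [0.9, -0.5], [-0.1, 0.4], [0.9, -0.2], [3.1, 1.2], [0.7, -2.1]]
None [ 5.25577e+02 -2.00750e+01  1.03000e-01 -3.69100e+00]
[[-0.9, 0.1], [-0.1, 1.3], [1.7, 0.4], [0.3, -1.1], [-0.1, 0.1], [-0.2, -0.6], [0.8, 0.8], [0.2, -0.4], [-1.5, 0.1], [-1.1, 1.9], [-1.8, -1.0], [0.1, -0.8], [-1.0, -0.2], [1.5, -0.2], [-0.4, 0.7], [0.7, 0.2], [3.4, 2.1], [0.5, -2.4]]
[-12.   0. 170.] [513.6 -21.3 170. ] top (np.float64(548.1448243375843), np.float64(174.59715007765908)) side [226.99549256 172.96418239]
[-27.   0. 187.] [498.7 -22.9 187. ] top (np.float64(547.1399672359312), np.float64(200.4006832986346)) side [258.65786064 150.81306318]
[-12.   0. 187.] [513.6 -21.3 187. ] top (np.float64(545.3000126223114), np.float64(172.84360455794996)) side [225.26485455 142.14323056]
[-37.   0. 198.] [488.8 -23.9 198. ] to
[... 172 characters left out ...]
p.float64(229.24607243316458)) side [294.15327139 139.70010257]
[-53.   0. 198.] [472.9 -25.5 198. ] top (np.float64(548.4958142550954), np.float64(247.87093920969056)) side [317.1021253  145.57985204]
[-89.   0. 170.] [437.1 -29.3 170. ] top (np.float64(557.5093523775788), np.float64(314.62557061379084)) side [400.20037437 218.82829675]
[ 15.   0. 198.] [540.5 -18.5 198. ] top (np.float64(540.0841480961356), np.float64(121.75499172954233)) side [164.45414606 106.46975622]
0 [341.3 219.1] [348.5 168.5]
0.1 [340.4 219.4] [348.1 175.2]
0.2 [338.9 219.7] [347.5 182.2]
0.3 [336.8 220. ] [346.6 189.4]
0.4 [334.1 220.4] [345.5 196.6]
0.5 [330.9 220.8] [344.2 204. ]
0.55 [329.1 221. ] [343.4 207.7]
```

```bash
python3 -m crank '[0,0,0,0,0,-1,0.3, 0,0,0,0,0,-1,0.3, 0,0,0,0,0,-1,0.3, 0,0,0,0,0,-1,0.3, 0,0,0,0,0,-1,0.3, 0,0,0,0,0.2,-1,0.3, 0,0,0,0,0.6,-1,0.3, 0,0,0,0.1,1,-0.5,0.3]' 90; python3 -m crank '[0,0,0,0.1,1,0,0.3, 0,0,0,0.1,1,0,0.3, 0,0,0,0.1,1,0,0.3, 0,0,0,0.1,1,0,0.3, 0,0,0,0.1,1,0,0.3, 0,0,0,0.1,1,0,0.3, 0,0,0,0.1,1,0,0.3, 0,0,0,0.1,1,0,0.3]'; python3 -m crank '[0,0,0,0.1,1,0,0.3, 0,0,0,0,1,0,0.3, 0.8,0,-0.6,0,1,0,0.3, 0.9,0,-0.6,0,0,0,0.3, 0.9,0,0,0,0,0,0.3, 0.9,0,0,0,0,0,0.3, 0.75,0,0,0,0,0,0.3, 0,0,0,0,0,0,0.3]'; python3 to.py 514 -44.1 235 .085 .34
```

```text
time: 12.28
eef_pos: [486.2, 289.3, 321.4]
ee_rot: [[1.0, -0.008, 0.002], [-0.008, -1.0, 0.002], [0.002, -0.002, -1.0]]
contact_force: [0.5, -0.5, -0.6]
gripper_width: 0.645
gripper_force: 0.0
time: 13.28
eef_pos: [507.5, 47.3, 319.5]
ee_rot: [[1.0, -0.011, 0.0], [-0.011, -1.0, -0.0], [0.0, 0.0, -1.0]]
contact_force: [0.3, -0.4, -0.0]
gripper_width: 0.65
gripper_force: 0.0
time: 14.28
eef_pos: [509.6, -43.0, 318.9]
ee_rot: [[0.997, 0.079, -0.022], [0.082, -0.94, 0.332], [0.005, -0.333, -0.943]]
contact_force: [0.5, 0.1, -0.4]
gripper_width: 0.65
gripper_force: 0.0
t 14.28 pos [509.6 -43.  318.9] F [ 0.5  0.1 -0.4] w 0.65 gf 0.0
turn units [ 0.01  -0.076 -0.009] shift units now-axes [0.128 0.976 2.622]
```

```bash
python3 -m crank '[0,-0.07,0,0.1,0.5,0.2,0.3, 0,0,0,0,0.45,0.8,0.3, 0,0,0,0,0,0.9,0.3, 0,0,0,0,0,0.6,0.3, 0,0,0,0,0,0.1,0.3, 0,0,0,0,0,0,0.3]'; python3 to.py 514 -44.1 235 .085 .34;python3 - <<'E'
from h import *
a=robot.camera("side")
cv2.imwrite("pics/c5.png",cv2.resize(a[110:260,230:390],(640,600),interpolation=cv2.INTER_CUBIC))
E
```

```text
time: 15.02
eef_pos: [513.5, -42.5, 236.4]
ee_rot: [[0.996, 0.082, -0.027], [0.087, -0.939, 0.332], [0.002, -0.333, -0.943]]
contact_force: [0.6, 0.1, 0.1]
gripper_width: 0.652
gripper_force: 0.0
t 15.03 pos [513.5 -42.5 236.4] F [0.6 0.1 0.1] w 0.652 gf 0.0
turn units [ 0.008 -0.01   0.028] shift units now-axes [0.013 0.067 0.026]
```

View pics/c5.png

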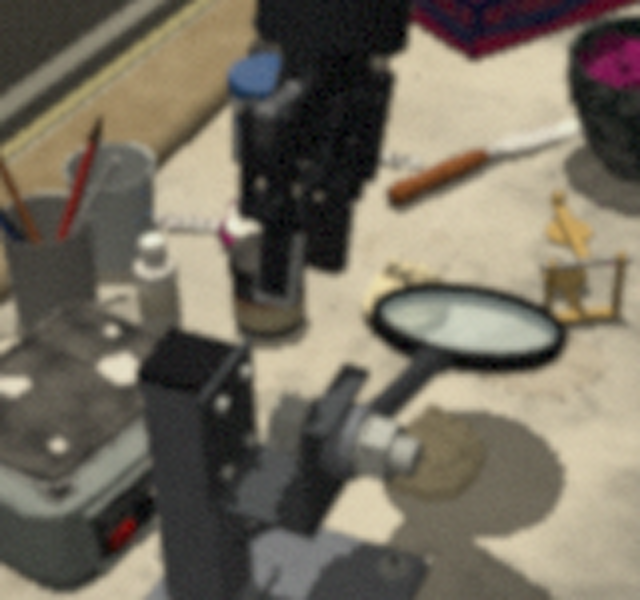

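The fingers stand above and right of the gap, with tips at (280,300) and (325,265) and the head at (290,420). I'll check that against the projected fingertips and then insert.

```bash
python3 - <<'E'
from h import *
s=robot.observe();R=s["ee_rot"]
for d in[(-11,-28,-6),(11,-28,-6),(-11,28,-6),(11,28,-6)]:
    print(d,((proj("side",s["eef_pos"]+R@np.array(d,float))[0]-[230,110])*4).round())
C=Rz(.085)@[-19.5,0,170]+[525.5,-20,0];print((proj("side",C)[0]-[230,110])*4)
E
python3 -m crank '[0,0,0,0,0.07,0.3,0.3, 0,0,0,0,0,0.6,0.3, 0,0,0,0,0,0.5,0.3, 0,0,0,0,0,0.3,0.3, 0,0,0,0,0,0,0.3]'; python3 to.py 511.5 -14 150 .085 .34
```

```text
(-11, -28, -6) [296. 303.]
(11, -28, -6) [255. 293.]
(-11, 28, -6) [340. 274.]
(11, 28, -6) [301. 264.]
[294.51597659 422.41132549]
time: 15.7
eef_pos: [511.6, -27.2, 186.8]
ee_rot: [[0.996, 0.082, -0.029], [0.087, -0.939, 0.332], [-0.0, -0.334, -0.943]]
contact_force: [0.4, -0.2, 1.0]
gripper_width: 0.649
gripper_force: 0.0
t 15.7 pos [511.6 -27.2 186.8] F [ 0.4 -0.2  1. ] w 0.649 gf 0.0
turn units [-0.002  0.009  0.022] shift units now-axes [ 0.036 -0.004  1.304]
```

```bash
python3 -m crank '[0,0,0,0.12,0,0.4,0.3, 0,0,0,0,0,0.4,0.3, 0,0,0,0,0,0.3,0.3, 0,0,0,0,0,0.2,0.3, 0,0,0,0,0,0,0.3]'; python3 to.py 513.5 -14 150 .085 .34
python3 - <<'E'
from h import *
a=robot.camera("side");b=robot.camera("top")
o=np.zeros((600,800,3),np.uint8)
o[:,:480]=cv2.resize(a[165:240,270:330],(480,600),interpolation=cv2.INTER_CUBIC)
o[:480,480:]=cv2.resize(b[175:265,240:300],(320,480),interpolation=cv2.INTER_CUBIC)
cv2.imwrite("pics/c6.png",o)
s=robot.observe();R=s["ee_rot"]
for d in[(-11,-28,-6),(11,-28,-6),(-11,28,-6),(11,28,-6)]:
    print(d,((proj("side",s["eef_pos"]+R@np.array(d,float))[0]-[270,165])*8).round())
E
```

```text
time: 16.32
eef_pos: [514.1, -14.0, 150.2]
ee_rot: [[0.996, 0.082, -0.029], [0.087, -0.939, 0.332], [0.0, -0.334, -0.943]]
contact_force: [-0.2, -0.2, 0.3]
gripper_width: 0.649
gripper_force: 0.0
t 16.32 pos [514.1 -14.  150.2] F [-0.2 -0.2  0.3] w 0.649 gf 0.0
turn units [-0.001  0.004  0.022] shift units now-axes [-0.021  0.001  0.007]
(-11, -28, -6) [225. 495.]
(11, -28, -6) [148. 472.]
(-11, 28, -6) [312. 420.]
(11, 28, -6) [238. 399.]
```

View pics/c6.png

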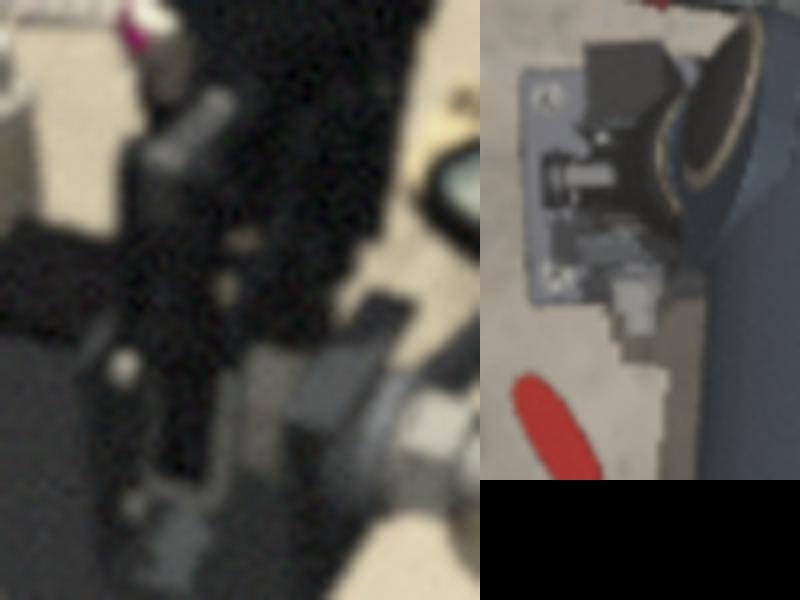

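The left finger (u 155–235, lower edge about 485 in the crop) is down in the gap beside the head, clear of the front plate. Closing now.

```bash
python3 -m crank '[0,0,0,0,0,0,0.1, 0,0,0,0,0,0,-0.1, 0,0,0,0,0,0,-0.3, 0,0,0,0,0,0,-0.4, 0,0,0,0,0,0,-0.6, 0,0,0,0,0,0,-0.6]' 50; python3 to.py 513.5 -14 150 .085 .34
```

```text
time: 17.18
eef_pos: [514.4, -11.4, 152.5]
ee_rot: [[0.996, 0.083, -0.029], [0.088, -0.938, 0.336], [0.001, -0.337, -0.942]]
contact_force: [-1.6, 4.5, 8.2]
gripper_width: 0.343
gripper_force: 49.0
t 17.18 pos [514.4 -11.4 152.5] F [-1.6  4.5  8.2] w 0.343 gf 48.95528169348836
turn units [-0.046 -0.001  0.04 ] shift units now-axes [-0.038  0.106  0.049]
```

The width is 29 mm, so it holds the hex head and not the 36 mm washers. I'll ease the lateral offset, grip firmly and turn back around the bolt axis.

```bash
python3 -m crank '[0,0,0,0,-0.1,0,-0.6, 0,0,0,0,0,0,-0.8, 0,0,0,0,0,0,-0.8]' 100; python3 -m crank '[-0.5,0,0,0,0.027,0,-0.8, -0.5,0,0,0,0.027,0,-0.8, -0.5,0,0,0,0.027,0,-0.8, -0.5,0,0,0,0.027,0,-0.8, 0,0,0,0,0,0,-0.8]'; python3 to.py 513.5 -18 150 .085 0
```

```text
time: 17.55
eef_pos: [514.5, -11.5, 152.7]
ee_rot: [[0.996, 0.082, -0.027], [0.086, -0.939, 0.332], [0.002, -0.333, -0.943]]
contact_force: [-2.0, -0.6, 7.5]
gripper_width: 0.326
gripper_force: 98.4
time: 18.18
eef_pos: [514.7, -14.3, 151.9]
ee_rot: [[0.996, 0.086, -0.013], [0.087, -0.98, 0.177], [0.002, -0.178, -0.984]]
contact_force: [-2.4, -1.3, 7.0]
gripper_width: 0.327
gripper_force: 99.4
t 18.18 pos [514.7 -14.3 151.9] F [-2.4 -1.3  7. ] w 0.327 gf 99.44953018130036
turn units [-2.236 -0.024  0.03 ] shift units now-axes [-0.051  0.129  0.04 ]
```

```bash
python3 -m crank '[-0.5,0,0,0,0.027,0,-0.8, -0.5,0,0,0,0.027,0,-0.8, -0.5,0,0,0,0.027,0,-0.8, -0.5,0,0,0,0.027,0,-0.8, -0.23,0,0,0,0.01,0,-0.8, 0,0,0,0,0,0,-0.8, 0,0,0,0,0,0,-0.8]'; python3 to.py 513.5 -18 150 .085 0;  python3 - <<'E'
from h import *
a=robot.camera("side");b=robot.camera("top");cv2.imwrite("pics/side7.png",a);cv2.imwrite("pics/top7.png",b)
o=np.zeros((600,800,3),np.uint8)
o[:400]=cv2.resize(a[150:230,260:420],(800,400),interpolation=cv2.INTER_CUBIC)
o[400:,:400]=cv2.resize(b[170:250,240:400],(400,200),interpolation=cv2.INTER_CUBIC)
a0=cv2.imread("pics/side4.png");o[400:,400:]=cv2.resize(a0[150:230,260:420],(400,200))
cv2.imwrite("pics/c7.png",o)
E
```

```text
time: 19.05
eef_pos: [515.0, -17.6, 151.6]
ee_rot: [[0.996, 0.087, 0.002], [0.087, -0.996, 0.002], [0.002, -0.001, -1.0]]
contact_force: [-3.3, 0.5, 8.6]
gripper_width: 0.327
gripper_force: 99.9
t 19.05 pos [515.  -17.6 151.6] F [-3.3  0.5  8.6] w 0.327 gf 99.94787944229756
turn units [-0.019 -0.024  0.021] shift units now-axes [-0.051  0.01   0.052]
```

View pics/c7.png

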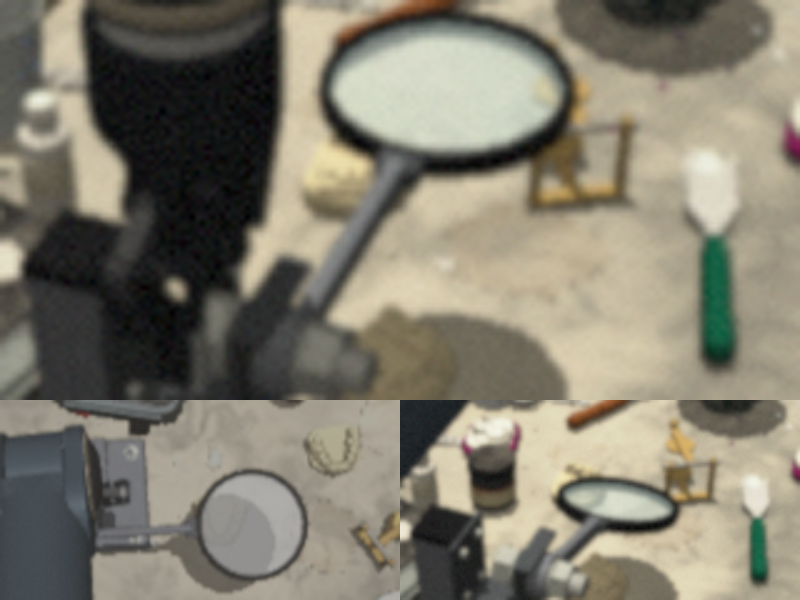

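The lens centre is now at side pixel (349,168) and top pixel (340,220). The model for roll 0 gives (348.5,168.5) and (341,219), so the arm is level. Last check is the brush on the bench.

```bash
python3 -m crank '[0,0,0,0,0,0,-0.8, 0,0,0,0,0,0,-0.8, 0,0,0,0,0,0,-0.8, 0,0,0,0,0,0,-0.8]'
python3 - <<'E'
from h import *
print(proj("side",[484,342,20]),proj("top",[484,342,20]))
a=cv2.imread("pics/side7.png");b=cv2.imread("pics/top7.png")
x,y=proj("top",[484,342,20])[0].astype(int);x=max(x-40,0)
o=np.hstack([cv2.resize(a[250:400,100:300],(400,300)),cv2.resize(b[y-40:y+40,x:x+80],(300,300),interpolation=cv2.INTER_CUBIC)])
cv2.imwrite("pics/c8.png",o)
E
```

```text
time: 19.65
eef_pos: [515.0, -17.7, 151.6]
ee_rot: [[0.996, 0.086, 0.002], [0.086, -0.996, 0.002], [0.002, -0.002, -1.0]]
contact_force: [-3.3, 0.5, 7.9]
gripper_width: 0.328
gripper_force: 100.0
[[210.44651967 416.19728571]] [[155.98898006 218.83345036]]
```

View pics/c8.png

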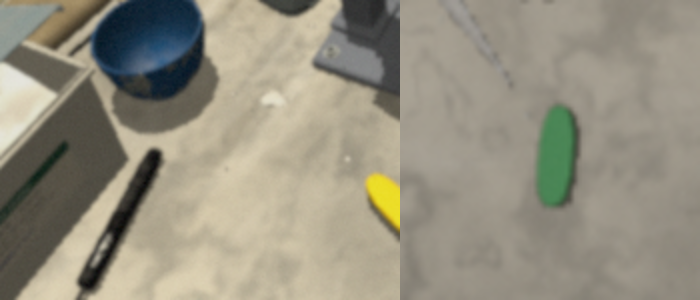

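The brush lies flat on the bare bench, at (557,155) in the top crop, and the arm is steady with the head held. Handing in.

```bash
python3 -c "
from bench import robot
print(robot.close_job())"
```

```text
the job is handed in; nothing more can be done
None
```

Handed in at about 19.7 s: the green brush lies flat on the bare bench at about (484, 342) mm, released only once it touched down; the lens arm is level to about 0.02 rad by both cameras; and the gripper still holds the bolt head at 100 N for you to tighten the lock nut.

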